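# Fit a charged battery pack into an instrument's bay and lock it

## Task

Fit the charged battery pack (green band) into the bay of the instrument held in the vice: tuck its stepped nose under the bay's lip with the tail still raised, push it gently against the spring contacts while you rock the tail down until the pack lies fully flat in the bay, then slide the orange latch all the way shut over its tail. Do not force it, and leave the spent pack and the other things on the mat where they are.

Things in the scene. Friction and masses are not known exactly. Their poses are not given: they have to be found in the camera images.
- charged_pack: Loose battery pack with a GREEN band, 0.1 to 0.16 kg, dark grey, 80 long (x) x 46 wide (y) x 24 mm high, flat on the mat at the start (mat at height 0). Origin at the centre of its underside, z up, +x towards the tail. Its raised block, x -29.5 to +29 mm, has the full height and width and ribbed flanks to grip; the green band is at its tail side.
- charged_pack_nose (a point): Middle of the charged pack's lower nose edge (pack x = -40 mm, underside). The nose is a stepped tongue, pack x -40 to -29.5 mm, 7.5 mm high and 40 mm wide, with brass contacts on its end.
- charged_pack_tail (a point): Middle of the charged pack's lower tail edge (pack x = +40 mm, underside). The tail is a ledge, pack x +29 to +40 mm, 11.5 mm high and 46 mm wide, over which the latch goes.
- spent_pack: The discharged pack, same shape and frame as the charged one but with a RED band. Leave it alone.
- instrument: Light grey handheld instrument, fixed, lying back up in a service vice (base plate 200 x 124 x 8 mm, black jaws up to 26 mm high, thumbscrew out to y = -77 mm). Origin on the bench under the battery bay's centre, z up, +x towards the bay's tail end. Case x -95 to +90, y -42 to +42 mm; its back face is 42 mm above the bench.
- bay_floor (a point): Centre of the bay's floor, 29 mm above the bench and 13 mm below the case's face, axes as the instrument's. A seated pack has its origin here, its axes along these, and stands 11 mm proud of the face. Bay side walls at y +-23.8 mm with a 1.5 mm bevel at the top.
- lip_edge (a point): Middle of the lower edge of the fixed blue lip that overhangs the bay's nose end: instrument x = -32.5 mm, 38.5 mm above the bench (9.5 mm above the bay floor). The lip reaches from here to x = -51 mm, is 3.5 mm thick, spans the bay and prevents putting the pack straight down.
- contact_face (a point): Face of the dark spring contact block under the lip, at rest: instrument x = -37.5 mm, 34 mm above the bench (block height 30 to 37.5 mm, 34 mm wide). It yields up to 4 mm towards the nose end, then stops hard: 6 N at first touch, 11 N at 2.5 mm (pack seated), 14 N at the stop.
- tail_wall (a point): Middle of the top of the bay's tail wall: instrument x = +40 mm, 42 mm above the bench, 1.5 mm bevel. A seated pack is held against this wall by the springs: its nose must be pushed more than 2.5 mm into the springs before its tail can come down here, and the tail rubs, so it may need a press.
- latch (a joint): Travel of the orange slide latch in m: 0 open (as it starts), 0.009 fully shut; it grows towards the nose end (instrument -x). About 2.5 N of friction, stays where left. Its blade, 28 mm wide and 3 mm thick, rides on the case's face; shut, it covers the pack's tail ledge with 1.5 mm play. A raised tail blocks it.
- latch_knob (a point): Centre of the latch's grip block (12 in x, 16 in y, 10 mm high, from 45 to 55 mm above the bench); this point is 50 mm above the bench and at instrument x = +61 mm when open, +52 mm when shut. It can be pinched across y or pushed.
- tweezers: Dark steel tweezers, 125 mm long, lying on the mat. Leave alone.
- screw_box: Small closed clear box with screws, 60 x 44 x 18 mm. Leave alone.
- screwdriver: Screwdriver, 160 mm long, lying on the mat. Leave alone.
There are look-alikes about, which are no part of the job. Leave any pink look-alike of the charged_pack alone.

How it is judged:
On the way, in this order (a step that is already met when the one before it is completed fails the run):
1. the pack's nose is tucked under the lip while its tail is still raised (x of charged_pack_nose in the frame of instrument below -0.0345 m and z of charged_pack_nose in the frame of instrument between 0.026 and 0.034 m and angle between charged_pack's own z axis and vertical above 0.12 rad), for 0.1 s.
2. the pack lies flat on the bay floor (distance between charged_pack and bay_floor below 0.004 m and angle between charged_pack's own z axis and vertical below 0.03 rad), for 0.2 s.
At the end, for the whole second after the job is handed in: The charged pack lies in the bay with its underside centre within 3 mm of the bay floor's centre, tilted less than 1.4 degrees and in line with the bay, at rest and released, and the latch is shut (at least 7.5 of its 9 mm) (distance between charged_pack and bay_floor below 0.003 m and angle between charged_pack's own z axis and vertical below 0.025 rad and angle between the x axis of charged_pack and the x axis of instrument, either way round below 0.05 rad and value of joint latch above 0.0075 m and linear speed of charged_pack below 0.01 m/s); the robot touches nothing.
It fails at once if the pack is forced into the instrument (more than 55 N, all contacts between them added up; the springs alone make 22 N of it when seated) (contact force between charged_pack and instrument above 55 N).
It fails at once if the spent pack is moved more than 10 mm (distance of spent_pack from where it was at the start of the episode above 0.01 m).
It fails at once if the tweezers are moved more than 10 mm (distance of tweezers from where it was at the start of the episode above 0.01 m).
It fails at once if the screw box is moved more than 10 mm (distance of screw_box from where it was at the start of the episode above 0.01 m).
It fails at once if the screwdriver is moved more than 10 mm (distance of screwdriver from where it was at the start of the episode above 0.01 m).
It also fails if it takes over 72 s, if anything falls off the work surface, if the arm or the gripper's body presses on something with over 40 N, if the wrist force passes 120 N, or if a joint passes its speed limit or range.

## Robot

A 7-joint arm with a two-finger parallel gripper is mounted at the origin on the work surface. World frame = base frame: x ahead of the robot, y to its left, z up, the work surface at z = 0. Lengths are in m, angles in rad, forces in N, time in s.
With the tool pointing down it reaches from about 0.4 to 0.9 m from the base axis. Payload 5.6 kg.
Tool frame: the origin (TCP) lies midway between the tips of the shut fingers; the grasp point (between the pads) lies 19 mm behind it; z points along the fingers, y is the line along which they close (so a half turn about z gives the same grasp; the last joint's range is limited). The gripper opens to 92 mm and grips with 3 to 60 N. Pads are 20 mm wide; open, the fingers measure 128 mm over their backs; the gripper's body (75 mm by 189 mm) begins 69 mm behind the grasp point.
Start: joints at [1.184, 0.468, -0.012, 1.603, 0.006, 1.071, -0.056], TCP at [0.219, -0.612, 0.215] pointing down, gripper open.
Joint ranges: [-2.53, 2.53], [-0.31, 2.02], [-1.57, 1.55], [0.28, 2.44], [-1.29, 4.43], [0.15, 1.84], [-2.92, 2.92]. Speed limits (rad/s): [2.57, 2.57, 3.14, 3.14, 3.14, 3.14, 3.14].

## Interface

Orientations are given as a 3x3 rotation matrix whose columns are the frame's x, y, z axes.
In Python, from station import env, effector, solver, viewer, workorder, search_frame, tip_of gives the robot as it stands. Calls block until the motion is done:
- env.reach(position, orientation): joint-space move of the TCP to a pose.
- env.movel(position, frame=None, rate=0.15): straight line of the TCP; frame=None keeps the orientation; rate is the mean speed in m/s.
- env.goto_joints(angles): joint-space move.
- effector.release() and effector.grasp(squeeze=None): open the fingers fully, or close them until they stop; squeeze is the grip in N (None keeps the last).
- env.pause(seconds).
- solver.inverse_kinematics(position, orientation): joint angles nearest the present ones, or None.
- env.sense(): the state.
- viewer.read_camera(name): name is "scene" or "top" or "wrist"; returns (picture, depth): 384x512x3 uint8, red, green, blue; 384x512 float32, m along the optical axis (not along the pixel's ray), 0 where there is no reading.
- viewer.camera_info(name): a dict with "intrinsics" (3x3 intrinsics, pixels), "eye" and "rotation" of the camera in the world; the wrist camera has in their place "T_tool_cam" (4x4, takes a point from camera to tool coordinates, whose origin is the TCP and whose axes are the flange's). Camera axes: x right, y up, looking along -z (the intrinsics and any distortion apply to the point x, -y, -z); pixel columns grow to the right and rows downward; lengths in m; the calibration is good to about 2 mm. A picture is of the moment at which its call begins: read the wrist's pose just before it. camera_info takes no time and is no camera call.
A pose or a line that the arm cannot do raises env.PlanningError and nothing moves.
- workorder.finish_job(): hands the job in; it is judged then, once.
Trained networks look in the newest picture that a camera, given by its name, has taken for a name from the list of things; names that differ only in an ending like _2 or _b are one class to them, and where a whole thing is asked for, a point or a joint stands for the part that bears it (a point fixed in the world has none). Each returns a list of dicts, best first, with "score" (0 to 1); they miss things now and then, are a little off and sometimes report something else, mostly with a low value. They report only what shows in the picture. A call takes as long as a camera call. They do not tell look-alikes from the thing itself.
- search_frame(camera, name): "at" ([x, y, z] in m, in world coordinates, good to about 4 mm: the middle of the surface that is visible of it).
- tip_of(camera, name): "at" ([x, y, z] in m, in world coordinates, good to about 4 mm: a listed point, or the origin of a listed thing).
The state is a dict: "t": time; "joint_positions": joint angles; "joint_velocities": joint speeds; "tau": joint torques, N m; "ee_pos": TCP position; "tcp_rot": TCP orientation; "wrist_force": force on the tool from outside, world axes, zero at the start; "moment": the same for the moment, N m; "gripper_width": finger opening in m; "grasp_force": force on a finger pad.
Only numpy, scipy, OpenCV 4.12 (cv2) and the standard library are available. Lean on these libraries where they do the work, as an engineer would, in place of code of your own. Each camera call takes 0.05 s, during which the arm holds its last target. There are 200 camera calls.

## Working session

There is one attempt and no reset: what is moved stays moved. The work goes in short steps, each a Python script; the robot and the scene stay as the last script left them, time stands still between calls to the robot, and variables do not carry over. Pictures are saved under pics/ and viewed, at most 10 in all, crops included, and the job is handed in when it is done.

```bash
ls; mkdir -p pics; python3 - <<'E'
from station import env,viewer,search_frame,tip_of
import cv2,numpy as np
for c in("scene","top"):
    p,d=viewer.read_camera(c); cv2.imwrite(f"pics/{c}0.png",p[:,:,::-1])
    i=viewer.camera_info(c); print(c,i)
    for n in("charged_pack","spent_pack","instrument","bay_floor","lip_edge","tail_wall","latch_knob","charged_pack_nose","charged_pack_tail"):
        print(n,[(np.round(r["at"],3).tolist(),round(r["score"],2)) for r in tip_of(c,n)])
print(viewer.camera_info("wrist")); print(env.sense())
E
```

```text
pics
scene {'intrinsics': array([[418.04777905,   0.        , 256.14232228],
       [  0.        , 418.04777905, 190.66906718],
       [  0.        ,   0.        ,   1.        ]]), 'eye': array([ 0.92187733, -0.60225559,  0.84920597]), 'rotation': array([[ 0.85778609, -0.39055796,  0.33416687],
       [ 0.51397695,  0.64472444, -0.56582515],
       [ 0.00554197,  0.65711101,  0.75377345]])}
charged_pack [([0.612, 0.202, -0.001], 0.82), ([0.612, 0.07, 0.001], 0.78), ([0.618, 0.309, -0.005], 0.59), ([0.532, -0.138, 0.031], 0.24), ([0.535, -0.131, 0.039], 0.2)]
spent_pack [([0.43, 0.207, 0.0], 0.75), ([0.573, 0.202, 0.004], 0.73)]
instrument [([0.571, -0.127, -0.002], 0.68)]
bay_floor [([0.567, -0.133, 0.032], 0.59)]
lip_edge [([0.538, -0.135, 0.036], 0.91), ([0.532, -0.138, 0.029], 0.44)]
tail_wall [([0.608, -0.129, 0.044], 0.6)]
latch_knob [([0.635, -0.124, 0.047], 0.72)]
charged_pack_nose [([0.577, 0.081, 0.002], 0.67), ([0.571, 0.201, 0.001], 0.57), ([0.634, 0.273, 0.002], 0.53)]
charged_pack_tail [([0.656, 0.188, -0.0], 0.64), ([0.601, 0.342, 0.002], 0.63)]
top {'intrinsics': array
[... 1799 characters left out ...]
[-2.06697594e-03, -5.65288104e-04, -7.71444377e-04,  5.37797258e-04,
        1.33311372e-03,  9.43878765e-05, -3.51316336e-03]), 'tau': array([ 1.88765330e-05, -5.20423222e+01, -1.28912117e-02, -2.44055200e+01,
       -5.67017589e-02,  1.13090113e-02,  3.51599863e-05]), 'ee_pos': array([ 0.21905618, -0.61196814,  0.21456989]), 'tcp_rot': array([[ 9.41513191e-01,  3.36976126e-01, -2.41446874e-05],
       [ 3.36976127e-01, -9.41513191e-01,  2.63108791e-05],
       [-1.38664036e-05, -3.29082230e-05, -9.99999999e-01]]), 'wrist_force': array([ 0.2055389 , -0.7016376 , -0.60500292]), 'moment': array([-0.00751788, -0.00735577, -0.00064731]), 'grasp_force': 0.0, 'gripper_width': 0.09226341326644358}
```

View pics/scene0.png

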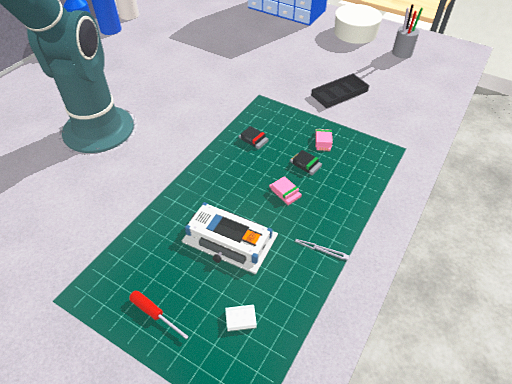

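View pics/top0.png

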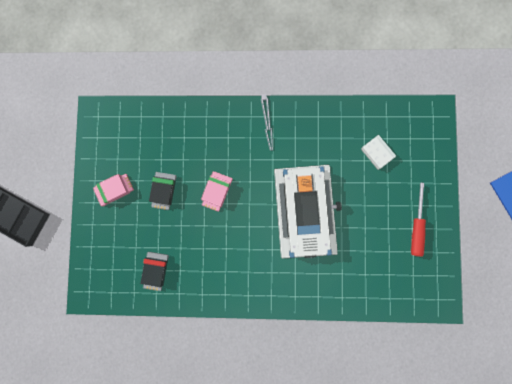

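Candidates in the top view are the dark pack with a green band at px (163,191), pinks at (217,191) and (113,190), and the red-banded pack at (154,271). I choose (163,191), at about (0.612, 0.198). I'll look closer at the bay from two wrist headings a half turn apart, which cancels camera bias, and then at the pack.

```bash
cat > h.py <<'E'
from station import env,effector,solver,viewer,workorder,search_frame,tip_of
import cv2,numpy as np
def rot(yaw,tilt=0,flip=False):
    """tool frame: x along heading yaw (or opposite if flip), z down; tilt = raises heading +x side"""
    c,s=np.cos(yaw),np.sin(yaw); Z=np.array([[c,-s,0],[s,c,0],[0,0,1]])
    c,s=np.cos(tilt),np.sin(tilt); Y=np.array([[c,0,-s],[0,1,0],[s,0,c]])
    k=-1 if flip else 1
    return Z@Y@np.diag([k,-k,-1.])
def look(name):
    s=env.sense(); p,d=viewer.read_camera("wrist")
    T=np.eye(4);T[:3,:3]=s["tcp_rot"];T[:3,3]=s["ee_pos"]
    W=T@viewer.camera_info("wrist")["T_tool_cam"]
    cv2.imwrite(f"pics/{name}.png",p[:,:,::-1]); np.savez(f"pics/{name}.npz",p=p,d=d,W=W)
    return p,d,W
K=viewer.camera_info("wrist")["intrinsics"]
def proj(W,X):
    q=(np.atleast_2d(X)-W[:3,3])@W[:3,:3]
    return np.c_[K[0,2]-K[0,0]*q[:,0]/q[:,2],K[1,2]+K[1,1]*q[:,1]/q[:,2]]
def unproj(W,uv,z):
    uv=np.atleast_2d(uv); r=np.c_[(uv[:,0]-K[0,2])/K[0,0],-(uv[:,1]-K[1,2])/K[1,1],-np.ones(len(uv))]@W[:3,:3].T
    return W[:3,3]+r*((z-W[2,3])/r[:,2])[:,None]
def cloud(d,W):
    v,u=np.mgrid[:d.shape[0],:d.shape[1]]
    q=np.stack([(u-K[0,2])/K[0,0]*d,-(v-K[1,2])/K[1,1]*d,-d],-1)
    return q@W[:3,:3].T+W[:3,3]
def F(): return np.round(env.sense()["wrist_force"],1)
E
python3 - <<'E'
from h import *
C=np.array([.57,-.128,.135]); 
for n,pos,yaw,fl in(("bayA",C,.05,False),("bayB",C,.05,True),("packA",np.array([.612,.198,.125]),-.12,False)):
    try: env.reach(pos,rot(yaw,0,fl))
    except env.PlanningError as e: print(n,e); continue
    env.pause(.3)
    look(n); s=env.sense(); print(n,s["t"],s["ee_pos"],s["joint_positions"].round(2),F())
ims=[cv2.imread(f"pics/{n}.png") for n in("bayA","bayB")]
cv2.imwrite("pics/bay2.png",cv2.resize(np.hstack([i[60:330,110:400] for i in ims]),None,fx=1.37,fy=1.37))
E
```

```text
bayA 3.5083 [ 0.56995592 -0.12830826  0.13501228] [ 0.36  0.47 -0.25  1.82  0.15  0.87 -1.48] [0.6 0.2 0.1]
bayB 4.1083 [ 0.57000803 -0.12799162  0.13501217] [ 0.36  0.47 -0.25  1.82  0.15  0.87 -1.48] [-0.3 -0.2  0.4]
packA 5.7083 [0.61220898 0.19716976 0.1250788 ] [-0.17  0.57 -0.26  1.68  0.18  0.91 -2.2 ] [ 0.  -0.6  0.7]
```

View pics/bay2.png

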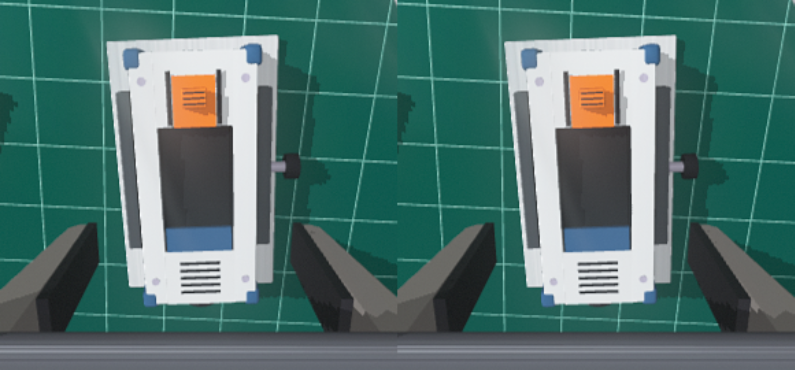

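View pics/packA.png

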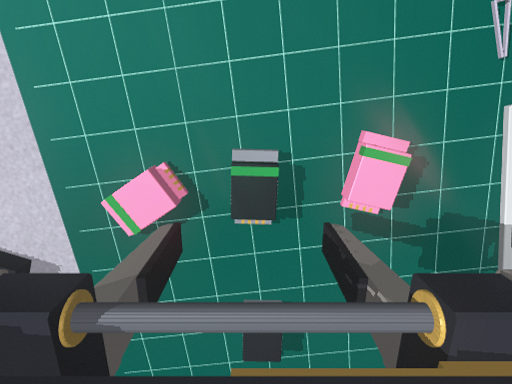

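```bash
cat > m.py <<'E'
from h import *
def pack(n):
    f=np.load(f"pics/{n}.npz"); p,d,W=f["p"].astype(int),f["d"],f["W"]; P=cloud(d,W)
    dark=(p.max(2)<75); g=(p[...,1]>p[...,0]+60)&(p[...,1]>p[...,2]+60)&(P[...,2]>.015)
    m=((P[...,2]>.015)&(P[...,2]<.035)&(np.hypot(P[...,0]-.612,P[...,1]-.198)<.05)&(dark|g)).astype(np.uint8)
    m=cv2.morphologyEx(m,cv2.MORPH_OPEN,np.ones((3,3)))
    v,u=np.nonzero(m); X=unproj(W,np.c_[u,v],.024)[:,:2]
    r=cv2.minAreaRect((X*1000).astype(np.float32)); 
    print(n,len(X),r,"ztop",np.median(P[...,2][m>0]))
def bay(n):
    f=np.load(f"pics/{n}.npz"); p,d,W=f["p"].astype(int),f["d"],f["W"]; P=cloud(d,W)
    m=((p.max(2)<110)&(np.ptp(p,axis=2)<25)&(np.hypot(P[...,0]-.572,P[...,1]+.128)<.05)&(P[...,2]>.02)).astype(np.uint8)
    m=cv2.morphologyEx(m,cv2.MORPH_OPEN,np.ones((5,5)))
    k,l,st,_=cv2.connectedComponentsWithStats(m); m=l==1+np.argmax(st[1:,4])
    v,u=np.nonzero(m); X=unproj(W,np.c_[u,v],.042)[:,:2]
    face=(p.min(2)>200)&(np.hypot(P[...,0]-.572,P[...,1]+.128)<.08)
    zf=np.median(P[...,2][face])
    print(n,len(X),cv2.minAreaRect((X*1000).astype(np.float32)),"face z",zf)
    ho=cv2.cvtColor(f["p"],cv2.COLOR_RGB2HSV); o=(ho[...,0]<16)&(ho[...,1]>150)&(P[...,2]>.05)&(P[...,2]<.06)
    if o.any(): print(" knob",P[o].mean(0))
E
python3 - <<'E'
from m import *
q=env.sense()["joint_positions"].copy(); q[6]+=np.pi; env.goto_joints(q); env.pause(.3); look("packB"); print(env.sense()["t"],env.sense()["ee_pos"])
for n in("packA","packB"): pack(n)
bay("bayA");bay("bayB")
E
```

```text
8.7083 [0.61220401 0.19715634 0.12508626]
packA 2511 ((613.8720703125, 194.88204956054688), (45.623477935791016, 59.067710876464844), 81.85099792480469) ztop 0.024543713568444425
packB 2497 ((610.2454833984375, 195.7807159423828), (45.03386688232422, 57.15194320678711), 81.4788818359375) ztop 0.024505451153381097
bayA 7017 ((483.7678527832031, -121.1712646484375), (122.97898864746094, 359.8138122558594), 6.968533515930176) face z 0.04251900656471619
 knob [ 0.63199478 -0.12448838  0.05545285]
bayB 7121 ((483.9423828125, -121.851806640625), (123.10757446289062, 359.760009765625), 7.025620460510254) face z 0.042528746656152805
 knob [ 0.63190699 -0.12429236  0.05544793]
```

```bash
sed -i 's/&(P\[...,2\]>.02)).astype/\&(P[...,2]>.02)\&(P[...,2]<.043)\&(d>.1)).astype/' m.py; python3 - <<'E'
from m import *
bay("bayA");bay("bayB")
f=np.load("pics/bayA.npz");P=cloud(f["d"],f["W"])
# section across y at x~.57, along x at y~-.128
for x in(.56,.58): 
    s=(abs(P[...,0]-x)<.0006)&(abs(P[...,1]+.128)<.05); A=P[s]; A=A[A[:,1].argsort()]; print(x,[(round(a[1]*1e3,1),round(a[2]*1e3,1)) for a in A if abs(abs(a[1]+.127)-.024)<.004])
print(proj(f["W"],[.6,-.127,.042]))
E
```

```text
bayA 3708 ((575.346923828125, -129.17892456054688), (71.87845611572266, 50.217227935791016), 4.866183280944824) face z 0.04251900656471619
 knob [ 0.63199478 -0.12448838  0.05545285]
bayB 3730 ((575.42529296875, -129.2946319580078), (71.91828918457031, 50.39791488647461), 4.9338059425354) face z 0.042528746656152805
 knob [ 0.63190699 -0.12429236  0.05544793]
0.56 [(np.float64(-154.3), np.float64(41.3)), (np.float64(-153.4), np.float64(28.6)), (np.float64(-152.3), np.float64(29.4)), (np.float64(-151.2), np.float64(29.7)), (np.float64(-150.2), np.float64(31.0)), (np.float64(-150.1), np.float64(30.7)), (np.float64(-149.3), np.float64(28.5)), (np.float64(-148.2), np.float64(29.1)), (np.float64(-148.1), np.float64(31.3)), (np.float64(-147.2), np.float64(29.8)), (np.float64(-106.6), np.float64(31.5)), (np.float64(-106.4), np.float64(30.2)), (np.float64(-106.3), np.float64(41.8)), (np.float64(-105.4), np.float64(42.1)), (np.float64(-104.4), np.float64(42.1)), (np.float64(-103.4), np.float64(42.4)), (np.float64(-102.5), np.float64(42.3)), (np.float64(-101.6), np.float64(43.5)), (np.float64(
[... 241 characters left out ...]
t64(-152.5), np.float64(33.2)), (np.float64(-151.8), np.float64(29.6)), (np.float64(-150.9), np.float64(29.1)), (np.float64(-149.8), np.float64(29.6)), (np.float64(-148.7), np.float64(30.6)), (np.float64(-147.9), np.float64(29.0)), (np.float64(-106.8), np.float64(29.0)), (np.float64(-105.9), np.float64(29.7)), (np.float64(-104.9), np.float64(29.7)), (np.float64(-104.8), np.float64(42.0)), (np.float64(-104.7), np.float64(40.3)), (np.float64(-104.0), np.float64(43.2)), (np.float64(-103.0), np.float64(42.5)), (np.float64(-102.0), np.float64(42.8)), (np.float64(-101.0), np.float64(42.2)), (np.float64(-100.1), np.float64(42.1)), (np.float64(-99.3), np.float64(43.6))]
[[252.20262018 164.51313444]]
```

```bash
cat >> h.py <<'E'
YP=-.1454; PO=np.array([.6123,.1953,0]); G=np.array([.004,0,.0135])
YI=.0855; IO=np.array([.56985,-.1291,0])
def RZ(a): c,s=np.cos(a),np.sin(a); return np.array([[c,-s,0],[s,c,0],[0,0,1]])
def tcp(nx,nz,th,dy=0,dyaw=0,g=None):
    """TCP pose that puts pack's nose edge at instrument (nx,dy,nz) with tail raised by th"""
    R=rot(YI+dyaw,th); Rp=R@np.diag([1,-1,-1.])
    N=IO+RZ(YI)@np.array([nx,dy,nz])
    return N+Rp@((G if g is None else g)-np.array([-.04,0,0])),R
E
python3 - <<'E'
from h import *
q=env.sense()["joint_positions"].copy(); q[6]-=np.pi; env.goto_joints(q)
t=PO+RZ(YP)@G
env.reach(t+[0,0,.06],rot(YP)); env.movel(t,rot(YP),rate=.1); env.pause(.1); print(env.sense()["ee_pos"],t)
effector.grasp(30); s=env.sense(); print(s["t"],s["gripper_width"],s["grasp_force"])
env.movel(t+[0,0,.11],rate=.2); env.pause(.2); look("held"); s=env.sense(); print(s["t"],s["gripper_width"],s["grasp_force"],s["tcp_rot"].round(3).tolist(),F(),s["moment"].round(2))
E
```

```text
[0.61688308 0.19496936 0.0143001 ] [0.61625779 0.19472045 0.0135    ]
13.2917 0.04576795983624101 29.999651312828064
14.2417 0.045448435019063455 29.999179244041443 [[0.989, -0.145, -0.003], [-0.145, -0.989, -0.001], [-0.002, 0.001, -1.0]] [ 0.7 -0.2 -1.4] [0.08 0.01 0.02]
```

View pics/held.png

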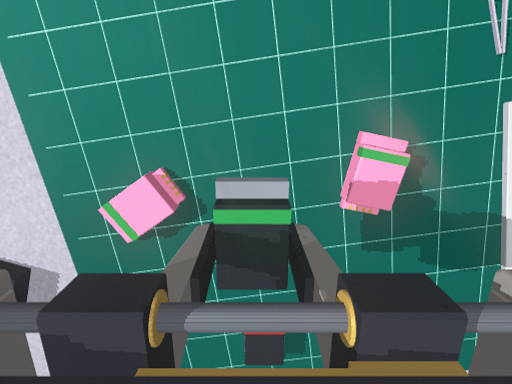

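```bash
python3 - <<'E'
from h import *
f=np.load("pics/held.npz"); p,d=f["p"].astype(int),f["d"]; T=viewer.camera_info("wrist")["T_tool_cam"]
P=cloud(d,T); Z=P[...,2]
c=(np.abs(P[...,1])<.02)&(d>.1)
for n,m in(("top",c&(Z<-.006)&(Z>-.016)&(P[...,0]<.03)&(P[...,0]>-.01)),("ledge",c&(Z>-.004)&(Z<.01)&(P[...,0]>.02)&(P[...,0]<.05))):
    X=P[m]; k=np.polyfit(X[:,0],X[:,2],1); print(n,len(X),"x",X[:,0].min(),X[:,0].max(),"z",np.median(X[:,2]),"slope",k[0])
g=(p[...,1]>p[...,0]+60)&(p[...,1]>p[...,2]+40)&c&(Z<0); X=P[g]; print("band",X.min(0),X.max(0))
b=(Z<-.006)&(Z>-.016)&(np.abs(P[...,1])<.035)&(np.abs(P[...,0]-.022)<.006)&(d>.1); print("y",P[b][:,1].min(),P[b][:,1].max())
E
```

```text
top 3738 x -0.009987973942882547 0.026577747913417875 z -0.011109020916606802 slope 0.01286757762073131
ledge 1452 x 0.02531581888786271 0.03728889144763599 z 0.0014336290409189267 slope 0.3206317512770397
band [ 0.01342406 -0.01996146 -0.01339779] [ 0.02280959  0.01999764 -0.00966711]
y -0.023726078270518976 0.022587334202592287
```

```bash
sed -i 's/G=np.array(\[.004,0,.0135\])/G=np.array([.0043,0,.0134])/' h.py; python3 - <<'E'
from h import *
def go(nx,nz,th,rate=.05):
    p,R=tcp(nx,nz,th); env.movel(p,R,rate=rate); s=env.sense(); print(nx,nz,th,"t",round(s["t"],2),"F",(RZ(YI).T@s["wrist_force"]).round(1),"err",(1e3*RZ(YI).T@(s["ee_pos"]-p)).round(2),flush=True)
p,R=tcp(-.026,.10,.27); env.reach(p,R)
s=env.sense(); print(s["t"],s["tcp_rot"].round(3).tolist(),s["ee_pos"]-p)
go(-.026,.055,.27,.1); env.pause(.3); print((RZ(YI).T@env.sense()["wrist_force"]).round(1)); look("pre")
go(-.027,.040,.27,.05)
go(-.0275,.034,.27,.03)
go(-.028,.0315,.27,.03)
go(-.031,.0308,.26,.03)
E
```

```text
15.475 [[0.96, 0.087, 0.266], [0.084, -0.996, 0.024], [0.267, -0.001, -0.964]] [0.00074771 0.00138845 0.00023666]
-0.026 0.055 0.27 t 16.07 F [ 0.1  0.1 -0.2] err [0.5  0.56 0.05]
[ 0.1 -0.3 -1.1]
-0.027 0.04 0.27 t 16.88 F [-0.2  0.8 -1.7] err [-0.35  0.13 -0.63]
-0.0275 0.034 0.27 t 17.23 F [-0.1 -1.5 -1.9] err [-0.16 -0.34 -0.21]
-0.028 0.0315 0.27 t 17.48 F [ 0.7 -2.2 -2.9] err [-0.01 -0.32 -0.05]
-0.031 0.0308 0.26 t 17.73 F [ 1.  -1.8 -0.8] err [ 0.1  -0.34  0.15]
```

View pics/pre.png

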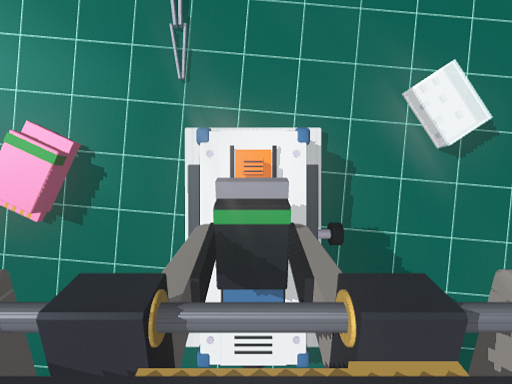

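The pack (band centre at px 252,215) is in line with the latch (px 253,163) and the case, and there is only a slight side force. I'll carry on under the lip and onto the springs.

```bash
cat > st.py <<'E'
from h import *
def go(nx,nz,th,rate=.02,lim=18,dy=0):
    p,R=tcp(nx,nz,th,dy); env.movel(p,R,rate=rate); s=env.sense(); f=RZ(YI).T@s["wrist_force"]
    print(nx,nz,th,"t",round(s["t"],2),"F",f.round(1),"err",(1e3*RZ(YI).T@(s["ee_pos"]-p)).round(2),"My",round((RZ(YI).T@s["moment"])[1],2),flush=True)
    if np.linalg.norm(f)>lim: raise SystemExit("force")
E
python3 - <<'E'
from st import *
go(-.0335,.0302,.24); go(-.0355,.0300,.22); go(-.037,.0297,.21); go(-.038,.0295,.20); go(-.0385,.0295,.20); env.pause(.2); look("tuck")
E
```

```text
-0.0335 0.0302 0.24 t 18.0 F [-0.6 -3.2  0.5] err [ 0.05 -0.31  0.12] My 0.27
-0.0355 0.03 0.22 t 18.25 F [-0.7 -3.9  0.4] err [-0.1  -0.3  -0.01] My 0.34
-0.037 0.0297 0.21 t 18.5 F [ 1.4 -3.8 -0.4] err [ 0.47 -0.33  0.24] My -0.02
-0.038 0.0295 0.2 t 18.75 F [ 2.7 -2.6  0.4] err [ 1.2  -0.29  0.56] My -0.61
-0.0385 0.0295 0.2 t 19.0 F [ 5.4 -3.9 -2. ] err [ 1.62 -0.3   0.65] My -0.88
```

```bash
python3 - <<'E'
from st import *
go(-.040,.0295,.20); go(-.0415,.0293,.19);go(-.043,.0292,.175); go(-.044,.029,.155); go(-.0445,.029,.13,lim=22)
E
```

```text
-0.04 0.0295 0.2 t 19.5 F [ 6.2 -4.4 -4.2] err [ 2.67 -0.26  0.97] My -1.39
-0.0415 0.0293 0.19 t 19.75 F [ 8.2 -3.5 -2.4] err [ 3.54 -0.32  1.38] My -1.67
-0.043 0.0292 0.175 t 20.0 F [ 9.5 -4.8 -2. ] err [ 4.19 -0.3   1.58] My -1.94
-0.044 0.029 0.155 t 20.25 F [ 8.2 -4.7 -1.5] err [ 4.51 -0.27  1.69] My -2.07
-0.0445 0.029 0.13 t 20.5 F [ 8.4 -4.3 -2.1] err [ 4.65 -0.33  1.66] My -2.19
```

```bash
cat >> st.py <<'E'
def act(n=None):
    s=env.sense(); R=RZ(YI).T@s["tcp_rot"]@np.diag([1,-1,-1.]); o=RZ(YI).T@(s["ee_pos"]-IO)
    N=o+R@(np.array([-.04,0,0])-G); Tl=o+R@(np.array([.04,0,0])-G)
    print("nose",(N*1e3).round(2),"tail",(Tl*1e3).round(2),"th",round(np.arctan2(R[2,0],R[0,0]),4),"w",s["gripper_width"].round(4))
    if n:
        p,d,W=look(n); P=(cloud(d,W)-IO)@RZ(YI)
        # slope of block top as seen
        X=P.reshape(-1,3)[(d.ravel()>.1)]; X=X[(abs(X[:,1])<.018)&(X[:,0]<.024)&(X[:,0]>0.0)&(X[:,2]>.05)&(X[:,2]<.075)]
        if len(X)>50: print("seen top slope",np.polyfit(X[:,0],X[:,2],1),len(X))
E
python3 - <<'E'
from st import *
act("rock1")
f=np.load("pics/rock1.npz"); im=f["p"][100:330,130:390,::-1]; cv2.imwrite("pics/r1.png",cv2.resize(im,None,fx=2,fy=2))
E
```

```text
Traceback (most recent call last):
  File "st.py", line 9, in act
    print("nose",(N*1e3).round(2),"tail",(Tl*1e3).round(2),"th",round(np.arctan2(R[2,0],R[0,0]),4),"w",s["gripper_width"].round(4))
                                                                                                       ^^^^^^^^^^^^^^^^^^^^^^^^
AttributeError: 'float' object has no attribute 'round'
```

```bash
sed -i 's/s\["gripper_width"\].round(4)/round(s["gripper_width"],4)/' st.py; python3 - <<'E'
from st import *
act("rock1")
f=np.load("pics/rock1.npz"); im=f["p"][100:330,130:390,::-1]; cv2.imwrite("pics/r1.png",cv2.resize(im,None,fx=2,fy=2))
E
```

```text
nose [-39.67  -0.38  30.28] tail [39.56 -0.31 41.37] th 0.139 w 0.0456
seen top slope [0.17316551 0.06044133] 2203
```

View pics/r1.png

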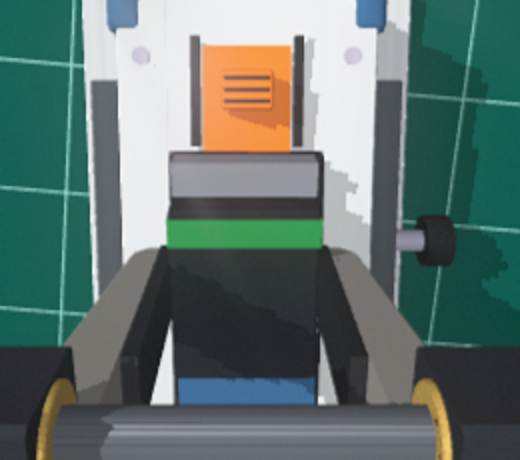

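The tail edge (row 152 in the crop) sits just inside the wall beside the orange blade. I'll push about 1 mm deeper and keep rocking down.

```bash
python3 - <<'E'
from st import *
go(-.0465,.029,.12,lim=20);act(); go(-.047,.0285,.09,lim=22);act(); go(-.047,.028,.06,lim=22);act();go(-.047,.028,.03,lim=22); act("rock2")
E
```

```text
-0.0465 0.029 0.12 t 20.8 F [11.6 -4.5 -3. ] err [ 5.87 -0.3   2.08] My -2.7
nose [-40.4   -0.37  30.58] tail [38.9  -0.29 41.1 ] th 0.1319 w 0.0459
-0.047 0.0285 0.09 t 21.05 F [11.1 -4.  -0.8] err [ 6.08 -0.28  2.16] My -2.59
nose [-40.71  -0.35  30.15] tail [38.87 -0.26 38.28] th 0.1018 w 0.0456
-0.047 0.028 0.06 t 21.3 F [10.9 -3.4  0.8] err [ 6.27 -0.29  2.35] My -2.54
nose [-40.54  -0.37  29.83] tail [39.26 -0.27 35.59] th 0.0721 w 0.0461
-0.047 0.028 0.03 t 21.55 F [ 9.6 -3.3  2. ] err [ 6.19 -0.3   2.38] My -2.44
nose [-40.63  -0.38  29.86] tail [39.3  -0.29 33.22] th 0.042 w 0.0458
seen top slope [0.06545005 0.0559824 ] 2148
```

```bash
python3 - <<'E'
from st import *
go(-.047,.0275,.01,lim=25);act(); go(-.047,.027,-.01,lim=25); act();go(-.047,.0265,-.025,lim=25); act("rock3")
E
```

```text
-0.047 0.0275 0.01 t 21.85 F [10.2 -3.   3.8] err [ 6.21 -0.31  2.58] My -2.28
nose [-40.62  -0.38  29.54] tail [39.36 -0.29 31.32] th 0.0222 w 0.0458
-0.047 0.027 -0.01 t 22.1 F [ 9.6 -3.5  6.5] err [ 6.27 -0.29  2.82] My -2.11
nose [-40.56  -0.37  29.28] tail [39.44 -0.27 29.46] th 0.0023 w 0.0456
-0.047 0.0265 -0.025 t 22.35 F [ 5.7 -3.3 13.5] err [ 6.06 -0.32  3.7 ] My -1.54
nose [-40.79  -0.39  29.67] tail [39.2  -0.32 28.62] th -0.0131 w 0.0457
seen top slope [0.0106379  0.05359844] 2131
```

```bash
python3 - <<'E'
from st import *
go(-.044,.0275,-.02,lim=25)
effector.release(); env.pause(.2); s=env.sense(); print(s["t"],F())
p=s["ee_pos"]; R=rot(YI); env.movel(p+[0,0,.03],R,rate=.1)
effector.grasp(10)
q=IO+RZ(YI)@[.02,0,.085]; env.reach(q,R); env.pause(.2); act(); p,d,W=look("rel")
P=((cloud(d,W)-IO)@RZ(YI)).reshape(-1,3)[d.ravel()>.1]; 
for nm,a,b,lo,hi in(("top",-.02,.024,.045,.06),("ledge",.032,.038,.036,.046)):
    X=P[(abs(P[:,1])<.016)&(P[:,0]>a)&(P[:,0]<b)&(P[:,2]>lo)&(P[:,2]<hi)]; print(nm,len(X),X[:,2].mean(),np.polyfit(X[:,0],X[:,2],1))
cv2.imwrite("pics/r2.png",cv2.resize(p[60:330,110:400,::-1],None,fx=2,fy=2)); print(F())
E
```

```text
-0.044 0.0275 -0.02 t 22.71 F [ 2.5 -3.1 11.5] err [ 3.18 -0.32  2.53] My -0.7
23.7167 [ 0.2 -0.4 -0.6]
nose [-2.555e+01  5.000e-02  7.095e+01] tail [5.445e+01 4.000e-02 7.082e+01] th -0.0017 w 0.0005
top 453 0.053807074825169714 [0.05054089 0.05281809]
ledge 301 0.041018456515372684 [0.00176034 0.04095689]
[-0.1  1.3 -0.1]
```

View pics/r2.png

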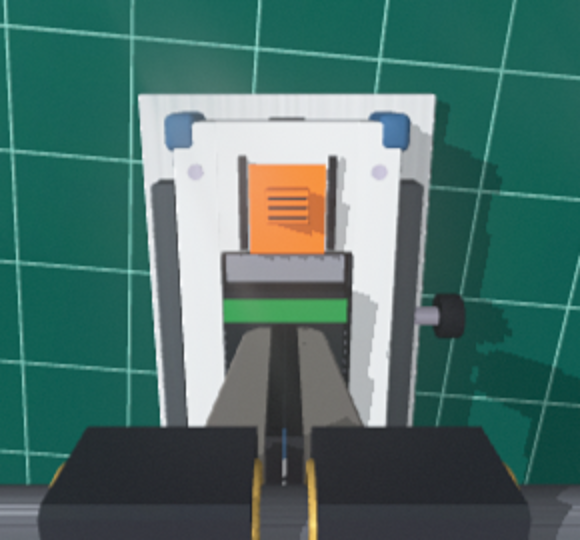

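The ledge reads 41.0 mm, or 40.5 mm after the known +0.5 mm depth bias, so the pack is seated. I'll give the tail a light confirming press, then shut the latch.

```bash
python3 - <<'E'
from st import *
R=rot(YI); I=lambda x,y,z: IO+RZ(YI)@[x,y,z]
f=lambda: RZ(YI).T@env.sense()["wrist_force"]
env.movel(I(.022,0,.057),R,rate=.08)
z=.0545
while z>.046:
    env.movel(I(.022,0,z),R,rate=.02); k=f()
    if k[2]>11: break
    z-=.001
print("press",z,k.round(1),env.sense()["ee_pos"][2]); env.pause(.3)
env.movel(I(.022,0,.075),R,rate=.1); env.movel(I(.088,0,.075),R,rate=.15); env.movel(I(.088,0,.0485),R,rate=.08); print(f().round(1))
x=.080
while x>.060:
    env.movel(I(x,0,.0485),R,rate=.03); k=f(); e=RZ(YI).T@(env.sense()["ee_pos"]-IO)
    print(round(x,4),e[0].round(4),k.round(1))
    if k[0]>9: break
    x-=.0015
print(env.sense()["t"])
E
```

```text
press 0.0515 [-5.   0.3 14.3] 0.053472134258408285
[0.3 0.  0.6]
0.08 0.08 [-0.3  0.3  0.4]
0.0785 0.0785 [-1.   0.1 -0.3]
0.077 0.0773 [ 0.8 -0.3 -0.2]
0.0755 0.076 [ 2.1  0.5 -0.7]
0.074 0.074 [1.7 0.2 0.3]
0.0725 0.0724 [1.4 0.8 1.3]
0.071 0.0708 [2.2 0.4 0.7]
0.0695 0.0694 [1.1 0.8 0.7]
0.068 0.0685 [ 3.9  1.2 -0.6]
0.0665 0.0683 [ 7.2 -0.1 -1.6]
0.065 0.0681 [ 9.5  0.6 -3.3]
32.2083
```

```bash
python3 - <<'E'
from st import *
R=rot(YI); I=lambda x,y,z: IO+RZ(YI)@[x,y,z]
env.movel(I(.085,0,.0485),R,rate=.08); env.movel(I(.085,0,.12),R,rate=.15); env.reach(I(0,0,.16),R); env.pause(.3)
p,d,W=look("fin"); P3=(cloud(d,W)-IO)@RZ(YI); P=P3.reshape(-1,3)[d.ravel()>.1]
X=P[(abs(P[:,1])<.02)&(P[:,0]>-.02)&(P[:,0]<.026)&(P[:,2]>.045)&(P[:,2]<.06)]; print("top",len(X),np.median(X[:,2]),np.polyfit(X[:,0],X[:,2],1))
ho=cv2.cvtColor(p,cv2.COLOR_RGB2HSV); o=(ho[...,0]<16)&(ho[...,1]>150)&(P3[...,2]>.0525)&(P3[...,2]<.06); print("knob x",P3[o].mean(0))
cv2.imwrite("pics/r3.png",cv2.resize(p[60:330,110:400,::-1],None,fx=2,fy=2)); print(F(),env.sense()["t"])
E
```

```text
top 1752 0.05375588489071528 [0.00321087 0.05372658]
knob x [ 0.05280234 -0.00025743  0.05528713]
[-0.3  0.6  0.5] 34.05
```

View pics/r3.png

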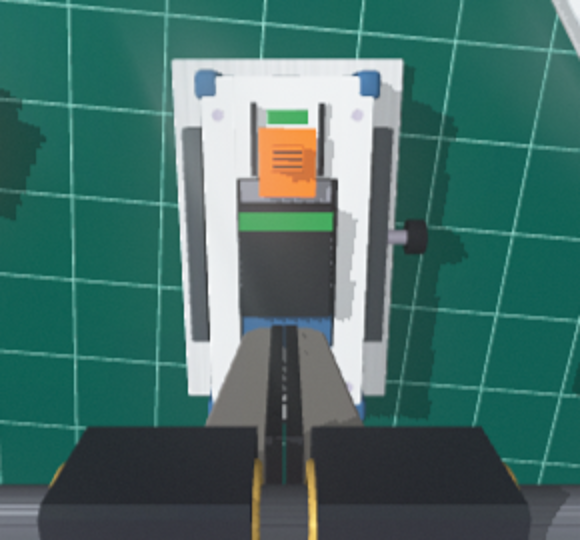

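The pack is flat (slope 0.003), the blade covers its tail ledge at px (287,188), and the green "shut" mark shows at (287,117). I'm handing in.

```bash
python3 -c "
from station import workorder; print(workorder.finish_job())"
```

```text
the job is handed in; nothing more can be done
None
```

The charged pack is flat in the bay with the latch shut over its tail, and the job was handed in at about 34 s with nothing else on the mat touched; no verdict came back.

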